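# Scoop one datum ball into the cup on the stage

### The job

Pick up the narrow single-ball scoop by its black grip, scoop exactly one of the two white balls out of the grooved tray, carry it in the scoop's pocket and tip it into the round steel cup on the stage. Leave the other ball in the tray, never touch the balls with the gripper, and finally stand the scoop upright on the bench again and let it go.

Things in the scene. Friction and masses are not known exactly. Their poses are not given: they have to be found in the camera images.
- scoop: Narrow steel scoop, 120 g, standing on a 2 mm foot plate 42 mm wide (a wider two-ball scoop stands farther off). Origin: underside, below the grip; z up, x to the open front. Black grip: 18 x 18 mm square, z 75 to 115, centred on the origin, grasp across either faces. Plate x -21 to +41 (front lip). Pocket walls 16 mm high: back wall's inner face x 15.5, sides 32 mm apart, flaring to 40.
- pocket (a point): Point on the scoop's underside below its pocket's centre, at x = +30 mm in the scoop's frame. There the plate has a 10 x 20 mm hole into which one ball settles by 1 mm, its centre then 14 mm above the underside. The ball stays while the scoop is within 20 degrees of level and rolls out over the front lip when the front is tipped down 40 degrees.
- tray: Fixed aluminium tray 186 (x) x 86 (y) x 20 mm high, walls 6 mm. Origin: centre of underside. Floor 8 mm up, with a 10 mm wide groove along y = 0 in which both balls lie, in the +x half. The scoop is set on the floor behind them, front to +x, and slid to +x: balls roll up against the end wall (inner face x = +87) and each other, and the rear one rides over the lip into the pocket.
- ball_1: White polished ceramic ball, 26 mm diameter, 30 g, identical to the other. Origin: its centre. It starts in the tray's groove, nearer to the +x end wall.
- ball_2: White polished ceramic ball, 26 mm diameter, 30 g. Origin: its centre. It starts in the tray's groove, behind ball_1 (towards the tray's -x end).
- cup_floor (a point): Centre of the inner floor of the round steel cup fixed on a grey two-tier stage (120 x 120 mm) that is bolted to the bench. Cup: inner diameter 62 mm at the floor and 66 mm at the rim, wall 3 mm; the floor is 41 mm and the rim 67 mm above the bench.
Not all that is in view belongs to the job. Leave any blue look-alike of the scoop alone. Leave any orange look-alike of the ball_2 alone.

How it is judged (in metres and radians):
On the way:
1. one ball, and only one, is lifted in the scoop's pocket well clear of the tray (height (world z) of scoop above 0.03 m and (((x of ball_1 in the frame of scoop between 0.018 and 0.042 m and z of ball_1 in the frame of scoop between 0.008 and 0.022 m and y of ball_1 in the frame of scoop between -0.014 and 0.014 m) and (x of ball_2 in the frame of tray between -0.088 and 0.088 m and y of ball_2 in the frame of tray between -0.038 and 0.038 m and height (world z) of ball_2 below 0.03 m)) or ((x of ball_2 in the frame of scoop between 0.018 and 0.042 m and z of ball_2 in the frame of scoop between 0.008 and 0.022 m and y of ball_2 in the frame of scoop between -0.014 and 0.014 m) and (x of ball_1 in the frame of tray between -0.088 and 0.088 m and y of ball_1 in the frame of tray between -0.038 and 0.038 m and height (world z) of ball_1 below 0.03 m)))), for 0.2 s.
At the end, for the whole second after the job is handed in: Exactly one ball (either) lies at rest in the round cup on the stage, the other is still inside the tray, and the scoop stands upright (within 10 degrees) and still with its foot on the bench ((((horizontal distance between ball_1 and cup_floor below 0.028 m and z of ball_1 in the frame of cup_floor between 0.005 and 0.022 m and linear speed of ball_1 below 0.03 m/s) and (x of ball_2 in the frame of tray between -0.088 and 0.088 m and y of ball_2 in the frame of tray between -0.038 and 0.038 m and height (world z) of ball_2 below 0.03 m)) or ((horizontal distance between ball_2 and cup_floor below 0.028 m and z of ball_2 in the frame of cup_floor between 0.005 and 0.022 m and linear speed of ball_2 below 0.03 m/s) and (x of ball_1 in the frame of tray between -0.088 and 0.088 m and y of ball_1 in the frame of tray between -0.038 and 0.038 m and height (world z) of ball_1 below 0.03 m))) and angle between scoop's own z axis and vertical below 0.17 rad and height (world z) of scoop between -0.004 and 0.006 m and linear speed of scoop below 0.03 m/s); the robot touches nothing.
It fails at once if the gripper touches a ball (contact force between the fingers and ball_1 above 0.3 N or contact force between the fingers and ball_2 above 0.3 N).
It also fails if it takes over 58 s, if anything falls off the work surface, if the arm or the gripper's body presses on something with over 40 N, if the wrist force passes 120 N, or if a joint passes its speed limit or range.

### The arm

A 6-joint arm with a two-finger parallel gripper is mounted at the origin on the work surface. World frame = base frame: x ahead of the robot, y to its left, z up, the work surface at z = 0. Lengths are in mm, angles in rad, forces in N, time in s.
With the tool pointing down it reaches from about 275 to 750 mm from the base axis. Payload 10.2 kg.
Tool frame: the origin (TCP) lies at the very end of the fingers, on their centre line; the grasp point (between the pads) lies 19 mm behind it; z points along the fingers, y is the direction in which the jaws open and shut (so a half turn about z gives the same grasp; the last joint's range is limited). The gripper opens to 85 mm and grips with 20 to 120 N. Pads are 22 mm wide; open, the fingers measure 114 mm over their backs; the gripper's body (76 mm by 85 mm) begins 54 mm behind the grasp point. The pads swing forward as they close: fully open they stand 13 mm farther back than shut.
Start: joints at [-1.456, 0.313, 1.498, -0, 1.331, -0.223], TCP at [173.979, -495.341, 231.294] pointing down, gripper open.
Joint ranges: [-2.94, 2.94], [-0.97, 2.17], [0.19, 2.56], [-1.23, 4.37], [0.02, 3.11], [-2.88, 2.88]. Speed limits (rad/s): [2.39, 2.39, 3.01, 3.14, 3.14, 3.14].

### API

Orientations are given as a unit quaternion [w, x, y, z].
In Python, from rig import readout, cams, finish_job gives the robot as it stands. The module is installed in compiled form; this text tells all that it offers.
- The arm moves only by the tool carry_out, never from a script. Its argument "steps" is one flat list of numbers, 7 for each row, row after row: the shift along the tool's x, y, z in cm, then the turn, a rotation vector about the tool's x, y, z in units of 5 degrees (1.0 is 5 degrees), then the opening, from -1 (shut) to 1 (fully open), so that 0 is half open. In form: [x, y, z, ax, ay, az, hand, x, y, z, ax, ay, az, hand, ...]. A call has 1 to 20 rows; each row shifts and turns the commanded pose from where the row before left it, along the tool's axes as they then stand; what a row does not reach is not made up. A row lasts 1/12 s, in which the tool goes at most 41.7 mm and 7.16 degrees, less where a joint would pass 70% of its speed; a pose out of reach is approached as far as the arm can. A call with a gripper value outside its range is refused whole. The fingers move at their own pace and stop on an object; "grip_force" is the grip in N (left out, the last holds). Time passes only in rows, so rows that do not move let the fingers close. It gives the time, the measured TCP pose, the force and the opening at its end, in the units of the state.
- readout.sense(): the state, without advancing time (a new reading comes with each control period).
- cams.capture(name): name is "side" or "top"; returns the picture (420x560x3 uint8, red, green, blue); there is no depth.
- cams.calibration(name): a dict with "fx", "fy", "cx", "cy" (pixels), "R" (3x3) and "t" (3): a world point X has camera coordinates R X + t. Camera axes: x right, y down, z forward; pixel columns grow to the right and rows downward; lengths in mm; the calibration is good to about 2 mm. A picture is of the moment at which its call begins. calibration takes no time and is no camera call.
- finish_job(): hands the job in, once; it reports no verdict.
The state is a dict: "time_s": time; "joints": joint angles; "dq": joint speeds; "tau": joint torques, N m; "eef_pos": TCP position; "ee_rot": TCP orientation; "force": force on the tool from outside, world axes, zero at the start; "wrist_torque": the same for the moment, N m; "grip_width": opening from 0.0 (shut) to 1.0 (fully open).
Only numpy, scipy, OpenCV 4.12 (cv2) and the standard library are available. Lean on these libraries where they do the work, as an engineer would, in place of code of your own. Each camera call takes 0.05 s, during which the arm holds its last target.

## Working session

There is one attempt and no reset: what is moved stays moved. The work goes in short steps, Python scripts to look and compute and a tool call to move; the robot and the scene stay as the last step left them, time stands still between calls to the robot, and variables do not carry over. Pictures are saved under pics/ and viewed, and the job is handed in when it is done.

Besides the shell and the picture viewer there is one more tool, called in YAML: its name, and indented under it one key for each argument. carry_out: Moves the arm, as the interface text tells. Its arguments: {"type":"object","properties":{"steps":{"type":"array","items":{"type":"number"}},"grip_force":{"type":"number"}},"required":["steps"]}

```bash
mkdir -p pics
python3 - <<'E'
from rig import readout,cams
import cv2
for n in("side","top"):
    im=cams.capture(n); cv2.imwrite(f"pics/{n}0.png",im[:,:,::-1])
    c=cams.calibration(n); print(n,c)
print(readout.sense())
E
```

```text
side {'fx': 545.2341905082179, 'fy': 545.2341905082179, 'cx': 276.7409048751141, 'cy': 199.2195956395874, 'R': array([[-0.99785103, -0.06253045,  0.01957725],
       [-0.04820836,  0.49827131, -0.86567988],
       [ 0.04437657, -0.86476334, -0.50021503]]), 't': array([ 539.09732528,   70.72858816, 1029.57720454])}
top {'fx': 446.183450528498, 'fy': 446.183450528498, 'cx': 277.4054717411116, 'cy': 217.05233388521745, 'R': array([[ 0.01570631, -0.99984385, -0.00809839],
       [-0.99329012, -0.01467422, -0.11471445],
       [ 0.1145777 ,  0.00984579, -0.9933655 ]]), 't': array([  5.78597781, 549.97613571, 758.0645607 ])}
{'time_s': 0.1, 'joints': array([-1.45639478e+00,  3.13401946e-01,  1.49836206e+00,  1.44740874e-06,
        1.33097431e+00, -2.23386983e-01]), 'dq': array([-0.00027282,  0.00172852, -0.00343509, -0.00084761, -0.00048712,
       -0.00022149]), 'tau': array([ 3.00247892e-03, -4.12900579e+01, -2.60141391e+01, -2.36024134e-04,
        3.00119958e-03, -1.80151676e-05]), 'eef_pos': array([ 173.95489208, -495.10613512,  230.78789849]), 'ee_rot': array([-5.71938272e-04,  9.85771102e-01,  1.68092253e-01,  3.19012956e-05]), 'force': array([-0.07885437, -0.31514823, -0.31838371]), 'wrist_torque': array([-0.04151909, -0.01478392, -0.01090932]), 'grip_width': 0.9995757303206244}
```

View pics/side0.png

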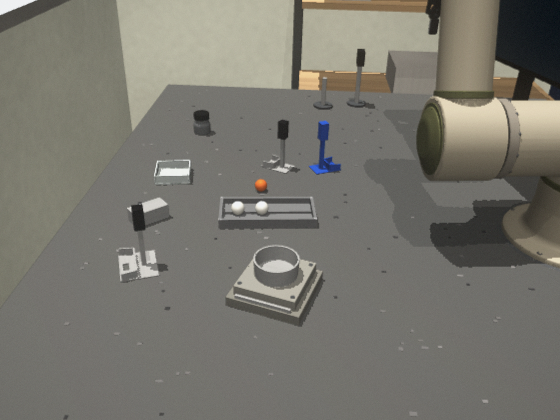

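View pics/top0.png

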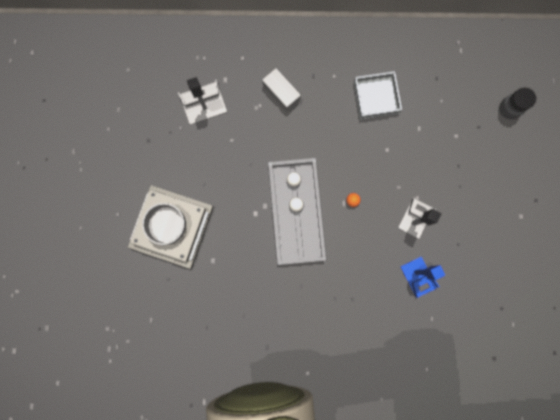

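Candidates for the scoop: the black-gripped one at top (425,215) / side (283,145), the wider one at top (203,100) / side (140,235), the blue look-alike at top (423,278), and stands at the back, side (358,75). Next I check close crops.

Run:
```python
import cv2,numpy as np
t=cv2.imread("pics/top0.png");s=cv2.imread("pics/side0.png")
def crop(im,x,y,w,h,k): return cv2.resize(im[y:y+h,x:x+w],None,fx=k,fy=k,interpolation=cv2.INTER_CUBIC)
cv2.imwrite("pics/c1.png",np.hstack([crop(t,390,185,60,60,6),crop(s,250,110,60,70,6)[:360]]))
cv2.imwrite("pics/c2.png",np.hstack([crop(t,170,70,60,60,6),crop(s,110,195,60,90,6)[-540:][180:]]))
cv2.imwrite("pics/c3.png",crop(t,260,150,75,120,5))
cv2.imwrite("pics/c4.png",crop(t,120,180,100,95,6))
cv2.imwrite("pics/c5.png",crop(s,210,190,120,45,6))
```

```text
(no output)
```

View pics/c1.png

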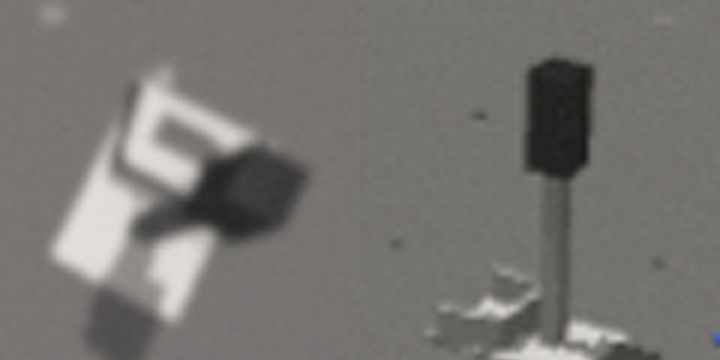

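View pics/c2.png

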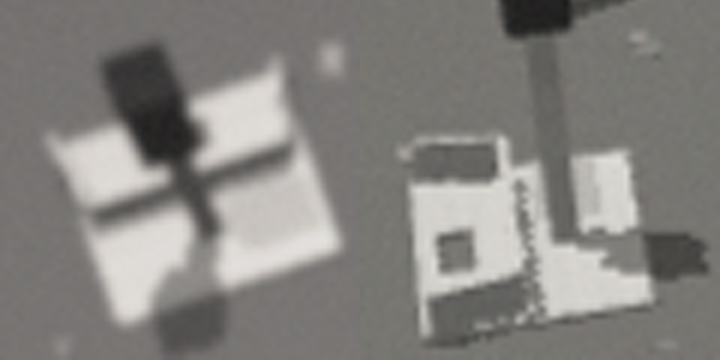

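View pics/c3.png

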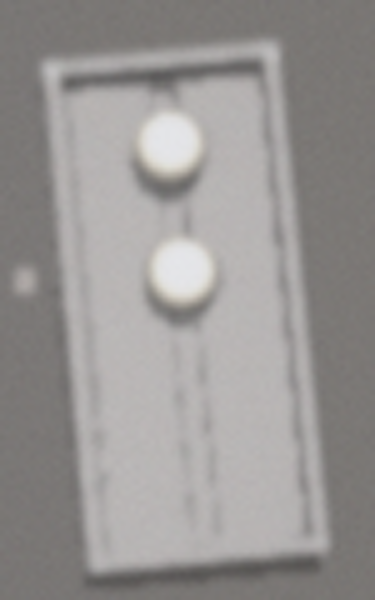

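View pics/c4.png

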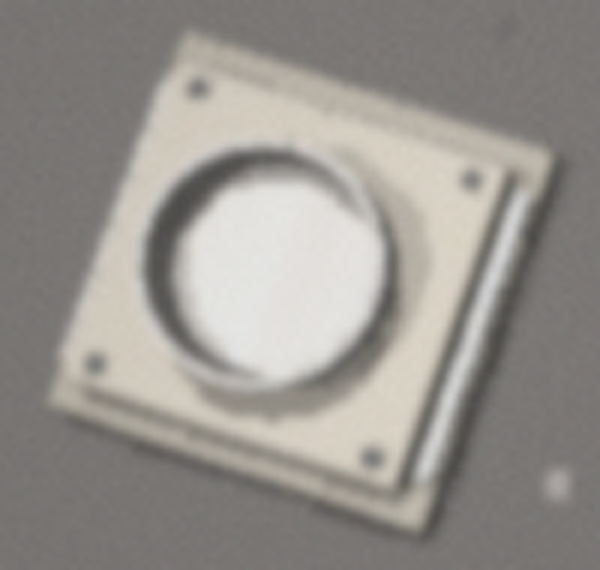

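View pics/c5.png

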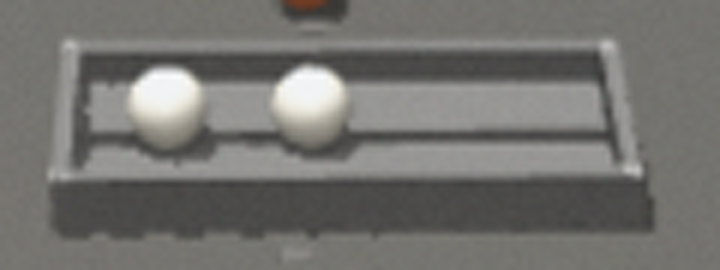

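Only the scoop at top (425,215) has a pocket about one ball wide: its plate is narrow and the hole is single. The one at top (203,100) is the wide one. Next I enlarge for corner readings.

Run:
```python
import cv2,numpy as np
t=cv2.imread("pics/top0.png");s=cv2.imread("pics/side0.png")
def crop(im,x,y,w,h,k,n):
    o=cv2.resize(im[y:y+h,x:x+w],None,fx=k,fy=k,interpolation=cv2.INTER_CUBIC)
    for i in range(0,w,5):
        cv2.line(o,(i*k,0),(i*k,5),(0,255,255),1); 
        if i%10==0: cv2.putText(o,str(x+i),(i*k,15),0,.35,(0,255,255),1)
    for i in range(0,h,5):
        cv2.line(o,(0,i*k),(5,i*k),(0,255,255),1); 
        if i%10==0: cv2.putText(o,str(y+i),(6,i*k+4),0,.35,(0,255,255),1)
    cv2.imwrite(n,o)
crop(t,390,190,60,50,12,"pics/d1.png")
crop(s,255,115,50,62,9,"pics/d2.png")
```

```text
(no output)
```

View pics/d1.png

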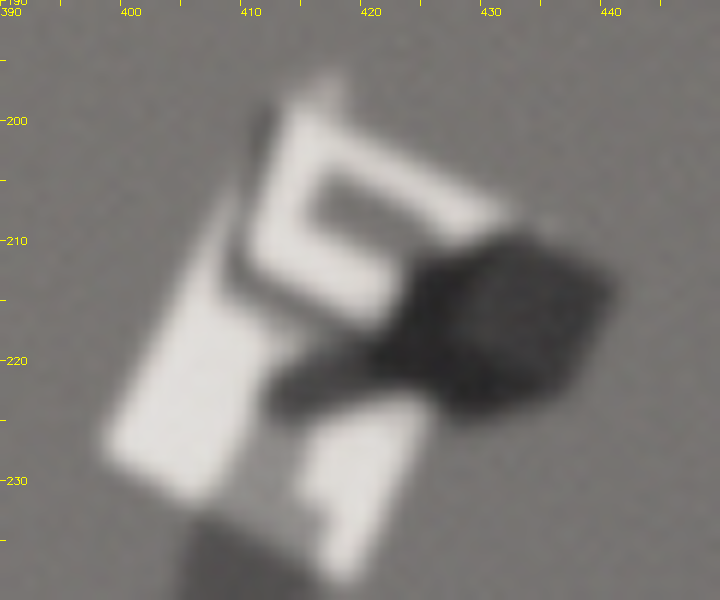

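View pics/d2.png

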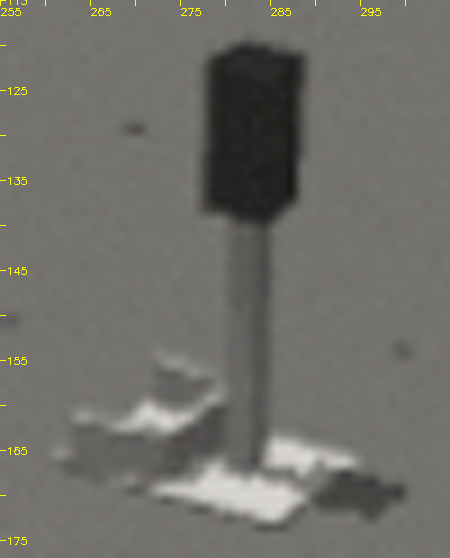

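```bash
cat > h.py <<'E'
import numpy as np,cv2
from scipy.optimize import least_squares
from rig import readout,cams
C={n:cams.calibration(n) for n in("side","top")}
def proj(n,X):
    c=C[n];p=np.atleast_2d(X)@c["R"].T+c["t"]
    return np.c_[c["fx"]*p[:,0]/p[:,2]+c["cx"],c["fy"]*p[:,1]/p[:,2]+c["cy"]]
def tri(a,b): # side px, top px
    r=least_squares(lambda X:np.r_[proj("side",X)[0]-a,proj("top",X)[0]-b],[500,-100,30.])
    return r.x,np.abs(r.fun).max()
def crop(im,x,y,w,h,k,n):
    im=im[:,:,::-1]
    o=cv2.resize(im[y:y+h,x:x+w],None,fx=k,fy=k,interpolation=cv2.INTER_CUBIC)
    for i in range(0,w,5):
        cv2.line(o,(i*k,0),(i*k,5),(0,255,255),1)
        if i%10==0: cv2.putText(o,str(x+i),(i*k,15),0,.35,(0,255,255),1)
    for i in range(0,h,5):
        cv2.line(o,(0,i*k),(5,i*k),(0,255,255),1)
        if i%10==0: cv2.putText(o,str(y+i),(6,i*k+4),0,.35,(0,255,255),1)
    cv2.imwrite(n,o)
def fit(pts,x0):
    # pts: list (cam, px, local xyz); returns x,y,yaw and z
    def f(v,full=False):
        c,s=np.cos(v[2]),np.sin(v[2]);r=[]
        for n,p,l in pts:
            X=[v[0]+c*l[0]-s*l[1],v[1]+s*l[0]+c*l[1],v[3]+l[2]]
            r.append(proj(n,X)[0]-np.array(p))
        return np.ravel(r)
    r=least_squares(f,x0,x_scale=[100,100,1,10],loss="soft_l1"); return r.x,f(r.x).reshape(-1,2)
E
python3 - <<'E'
from h import *
s=cv2.imread("pics/side0.png")[:,:,::-1]
crop(s,225,240,105,75,7,"pics/d3.png")
crop(cv2.imread("pics/top0.png")[:,:,::-1],120,180,100,95,6,"pics/d4.png")
T=lambda x,y:(260+x/5-.4,150+y/5-.4)
S=lambda x,y:(210+x/6-.42,190+y/6-.42)
P=[("top",T(42,65),(93,43,20)),("top",T(278,45),(93,-43,20)),("top",T(328,550),(-93,-43,20)),("top",T(90,572),(-93,43,20)),
("side",S(68,45),(93,-43,20)),("side",S(612,42),(-93,-43,20)),("side",S(640,172),(-93,43,20)),("side",S(52,178),(93,43,20))]
np.set_printoptions(suppress=True,precision=3)
v,r=fit(P,[450,-50,0,0]);print("tray",v);print(r)
for a,b in(((167,107),(168,142)),((311,107),(181,272))):
    X,e=tri(S(*a),T(*b));c,sn=np.cos(v[2]),np.sin(v[2]);d=X[:2]-v[:2];print("ball",X,e,"in tray",c*d[0]+sn*d[1],-sn*d[0]+c*d[1])
P=[("top",(398.5,228),(-21,21,2)),("top",(418.5,239),(-21,-21,2)),("top",(413.5,224),(0,0,2)),
("top",(434,218+0),(0,0,115)),
("side",(284,173),(-21,21,2)),("side",(294.5,166),(-21,-21,2)),("side",(283.2,121.5),(0,0,115)),("side",(282,166.8),(0,0,2))]
for i,(n,p,l) in enumerate(P): P[i]=(n,(p[0]-.4,p[1]-.4),l)
v,r=fit(P,[450,-200,-.4,0]);print("scoop",v);print(r)
print(tri((282.8,121.1),(433.6,216.)))
E
```

```text
tray [562.433 -19.89    0.106   0.528]
[[ 0.121  0.178]
 [-0.058 -0.101]
 [ 0.464  1.061]
 [-0.226  1.083]
 [-1.605 -0.415]
 [ 0.021 -0.354]
 [-0.128  0.58 ]
 [-1.11   0.248]]
ball [620.37  -13.234  21.777] 1.2356149704096708 in tray 58.31590716666486 0.4630396929617584
ball [573.552 -18.445  21.107] 0.9485905412300326 in tray 11.209322165531082 0.25505329503602825
scoop [ 544.437 -233.813   -0.517    1.086]
[[-0.538  0.225]
 [-0.249  0.896]
 [ 0.112  0.169]
 [ 0.722 -0.988]
 [ 0.491 -0.012]
 [-0.231  0.198]
 [-0.268 -0.404]
 [-0.29   0.354]]
(array([ 544.869, -232.808,  115.706]), np.float64(0.493001952477357))
```

View pics/d3.png

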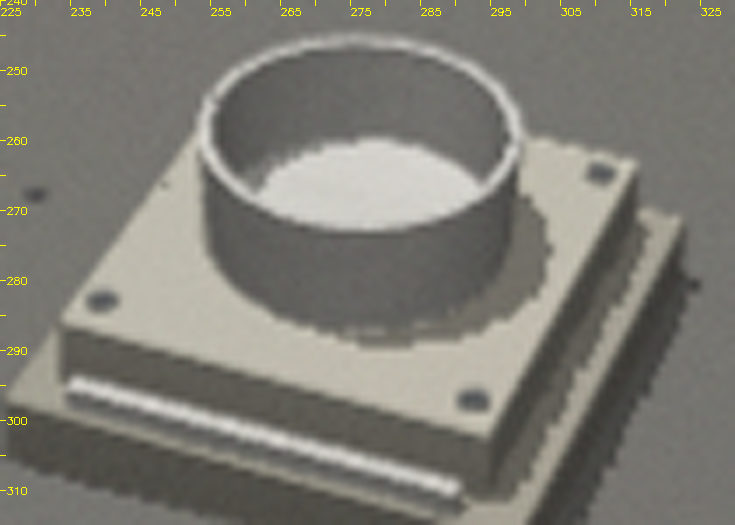

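View pics/d4.png

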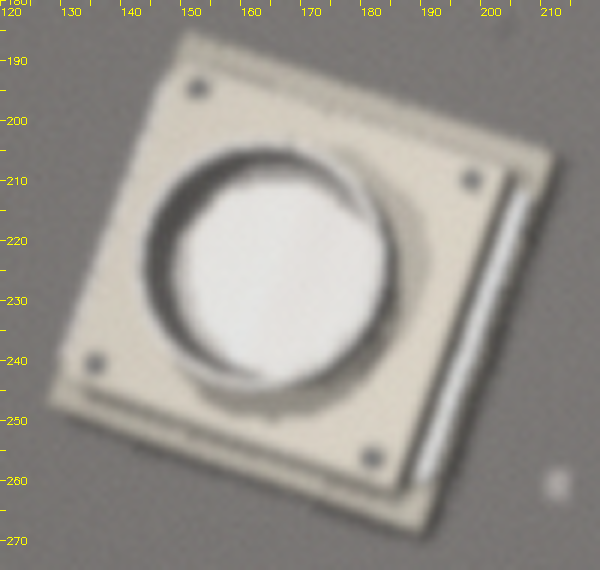

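```bash
cat >> h.py <<'E'
from scipy.spatial.transform import Rotation as Ro
def pose():
    s=readout.sense();q=s["ee_rot"];return np.array(s["eef_pos"]),Ro.from_quat([q[1],q[2],q[3],q[0]]),s
def Rt(yaw,tilt=0): # tool x along yaw, z down, then front tipped down by tilt (about scoop y)
    return Ro.from_euler("z",yaw)*Ro.from_euler("y",tilt)*Ro.from_euler("x",np.pi)
def delta(p,R,p2,R2):
    "tool-frame shift in cm and rotvec in 5deg units"
    return R.inv().apply(np.array(p2)-p)/10, (R.inv()*R2).as_rotvec(degrees=True)/5
np.set_printoptions(suppress=True,precision=3)
E
python3 - <<'E'
from h import *
print("rim",tri((275.6,258.2),(164.1,224.1)))
a=np.linspace(0,2*np.pi,40,endpoint=False);ci=np.c_[np.cos(a),np.sin(a)]
def f(v):
    r=[]
    X=np.c_[v[0]+36*ci[:,0],v[1]+36*ci[:,1],np.full(40,v[2])]
    for n,e in(("side",(252.8,298.8,244.6,272.6)),("top",(143.1,185.7,203.6,244.4))):
        p=proj(n,X);r+=[p[:,0].min()-e[0],p[:,0].max()-e[1],p[:,1].min()-e[2],p[:,1].max()-e[3]]
    return r
r=least_squares(f,[540,180,67]);print(r.x,r.fun)
# blue grip
print("blue",tri((323,125),(436,271)))
p,R,s=pose();print(p,R.as_euler("zyx"))
print(delta(p,R,[544.6,-233.3,180],Rt(-.517)))
p2=np.array([544.6,-233.3,180]);print(delta(p2,Rt(-.517),[544.6,-233.3,76],Rt(-.517)))
E
```

```text
rim (array([530.723, 205.636,  65.258]), np.float64(0.21697033969664403))
[530.752 205.155  65.092] [-0.664 -0.125  0.169 -0.202  0.129 -0.103 -0.309  1.167]
blue (array([ 457.978, -236.678,  108.927]), np.float64(1.2642031479637126))
[ 173.955 -495.106  230.788] [-0.338 -0.    -3.14 ]
(array([ 43.645, -12.412,   5.104]), array([-0.013,  0.003,  9.795]))
(array([ 0. , -0. , 10.4]), array([0., 0., 0.]))
```

carry_out:
  steps: [3.12, -0.89, 0.36, 0, 0, 0, 1, 3.12, -0.89, 0.36, 0, 0, 0, 1, 3.12, -0.89, 0.36, 0, 0, 0, 1, 3.12, -0.89, 0.36, 0, 0, 0, 1, 3.12, -0.89, 0.36, 0, 0, 0, 1, 3.12, -0.89, 0.36, 0, 0, 0, 1, 3.12, -0.89, 0.36, 0, 0, 0, 1, 3.12, -0.89, 0.36, 0, 0, 0, 1, 3.12, -0.89, 0.36, 0, 0, 0, 1, 3.12, -0.89, 0.36, 0, 0, 0, 1, 3.12, -0.89, 0.36, 0, 0, 0, 1, 3.12, -0.89, 0.36, 0, 0, 0, 1, 3.12, -0.89, 0.36, 0, 0, 0, 1, 3.12, -0.89, 0.36, 0, 0, 0, 1, 0, 0, 0, 0, 0, 1.4, 0.5, 0, 0, 0, 0, 0, 1.4, 0.5, 0, 0, 0, 0, 0, 1.4, 0.5, 0, 0, 0, 0, 0, 1.4, 0.5, 0, 0, 0, 0, 0, 1.4, 0.5, 0, 0, 0, 0, 0, 1.4, 0.5]
  grip_force: 80

```text
time_s: 1.77
eef_pos: [544.7, -232.9, 180.5]
ee_rot: [-0.0, 0.98, -0.199, -0.0]
force: [-0.2, 1.0, 0.4]
grip_width: 0.75
```

carry_out:
  steps: [0, 0, 0, 0, 0, 1.38, 0.5, 0, 0, 0, 0, 0, 0, 0.5, 0, 0, 0, 0, 0, 0, 0.5]

```text
time_s: 2.02
eef_pos: [544.7, -233.0, 180.6]
ee_rot: [-0.0, 0.967, -0.253, -0.0]
force: [-0.7, -0.5, -0.5]
grip_width: 0.745
```

Run:
```python
from h import *
p,R,s=pose();print(s["joints"],s["grip_width"],s["force"])
print(p,delta(p,R,[544.6,-233.3,76],Rt(-.517)))
for n in("side","top"):
    im=cams.capture(n); cv2.imwrite(f"pics/{n}1.png",im[:,:,::-1])
```

```text
[-0.602  0.501  1.357  0.     1.283  1.481] 0.7449743179795184 [-0.715 -0.537 -0.498]
[ 544.702 -232.952  180.605] (array([ 0.014,  0.036, 10.461]), array([-0.001,  0.006,  0.057]))
```

View pics/side1.png

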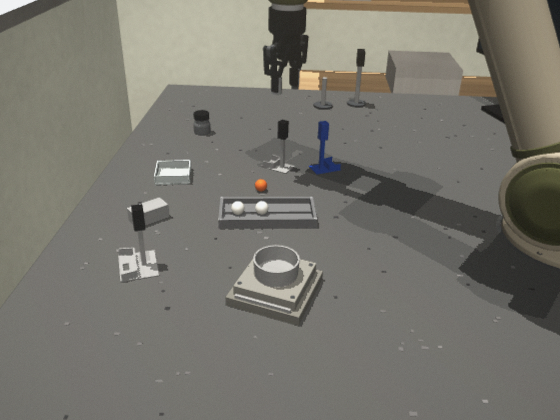

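View pics/top1.png

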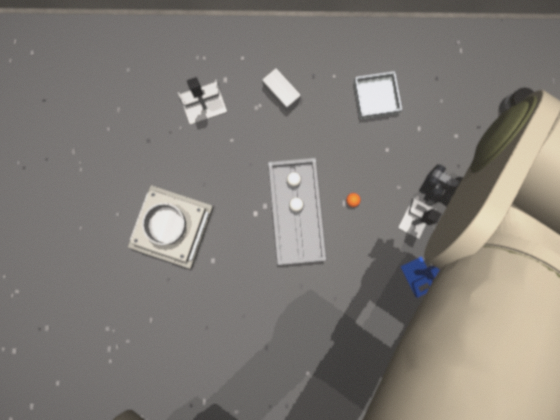

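Run:
```python
from h import *
for n in("side","top"):print(n,proj(n,[544.7,-233,180.6]),proj(n,[544.7,-233,199]))
s=cv2.imread("pics/side1.png")[:,:,::-1];t=cv2.imread("pics/top1.png")[:,:,::-1]
crop(s,250,40,75,110,5,"pics/e1.png");crop(t,400,160,70,65,8,"pics/e2.png")
```

```text
side [[283.141  92.518]] [[283.362  84.153]]
top [[449.125 211.208]] [[454.076 209.518]]
```

View pics/e1.png

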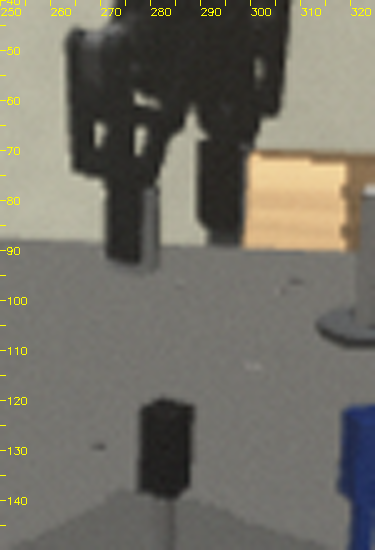

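View pics/e2.png

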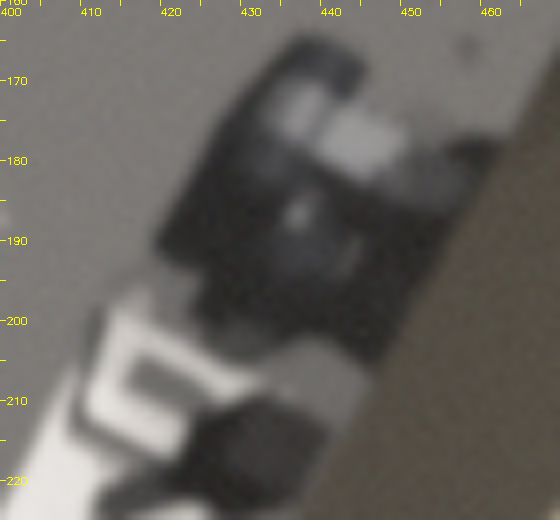

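carry_out:
  steps: [0, 0, 1.3, 0, 0, 0.06, 0.5, 0, 0.04, 1.3, 0, 0, 0, 0.5, 0, 0, 1.3, 0, 0, 0, 0.5, 0, 0, 1.3, 0, 0, 0, 0.5, 0, 0, 1.3, 0, 0, 0, 0.5, 0, 0, 1.3, 0, 0, 0, 0.5, 0, 0, 1.3, 0, 0, 0, 0.5, 0, 0, 1.3, 0, 0, 0, 0.5, 0, 0, 0, 0, 0, 0, 0.5, 0, 0, 0, 0, 0, 0, 0.5]

```text
time_s: 2.95
eef_pos: [544.5, -233.3, 76.7]
ee_rot: [-0.0, 0.966, -0.257, -0.0]
force: [-0.3, 0.6, 0.2]
grip_width: 0.747
```

Run:
```python
from h import *
p,R,s=pose();print(p,s["force"],s["wrist_torque"])
a=cams.capture("side");b=cams.capture("top")
crop(a,250,90,60,90,6,"pics/f1.png");crop(b,380,160,80,80,6,"pics/f2.png")
```

```text
[ 544.451 -233.252   76.708] [-0.27   0.551  0.169] [-0.022 -0.04  -0.013]
```

View pics/f1.png

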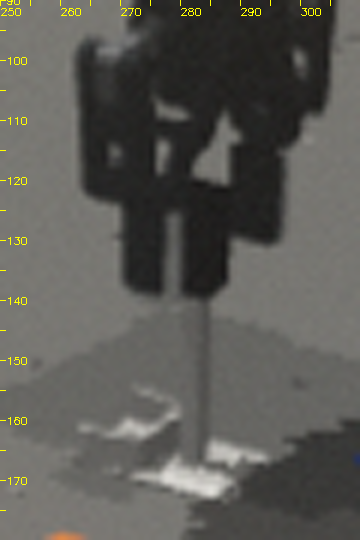

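View pics/f2.png

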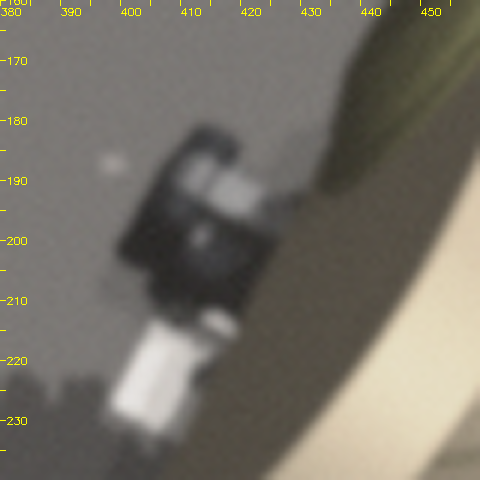

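The grip at side (283,130) stands between the left finger (274) and the right one (292), so I close.

carry_out:
  steps: [0, 0, 0, 0, 0, 0, -0.2, 0, 0, 0, 0, 0, 0, -0.4, 0, 0, 0, 0, 0, 0, -0.6, 0, 0, 0, 0, 0, 0, -0.7, 0, 0, 0, 0, 0, 0, -0.8, 0, 0, 0, 0, 0, 0, -1, 0, 0, 0, 0, 0, 0, -1, 0, 0, 0, 0, 0, 0, -1, 0, 0, 0, 0, 0, 0, -1, 0, 0, 0, 0, 0, 0, -1]

```text
time_s: 3.88
eef_pos: [544.7, -233.4, 77.2]
ee_rot: [0.0, 0.966, -0.258, 0.0]
force: [-1.9, 1.3, 5.3]
grip_width: 0.196
```

carry_out:
  steps: [0, 0, -0.5, 0, 0, 0, -1, 0, 0, -1, 0, 0, 0, -1, 0, 0, -1, 0, 0, 0, -1, 0, 0, -1, 0, 0, 0, -1, 0, 0, -1, 0, 0, 0, -1, 0, 0, 0, 0, 0, 0, -1, 0, 0, 0, 0, 0, 0, -1]

```text
time_s: 4.47
eef_pos: [544.8, -233.5, 122.6]
ee_rot: [0.0, 0.966, -0.258, 0.001]
force: [-0.4, 0.5, -2.0]
grip_width: 0.199
```

Run:
```python
from h import *
p,R,s=pose();print(p,s["force"],s["wrist_torque"],s["grip_width"])
a=cams.capture("side");b=cams.capture("top")
crop(a,240,50,70,110,5,"pics/g1.png");crop(b,380,160,80,80,7,"pics/g2.png")
```

```text
[ 544.797 -233.501  122.583] [-0.399  0.494 -2.006] [ 0.097  0.055 -0.003] 0.1993473242713798
```

View pics/g1.png

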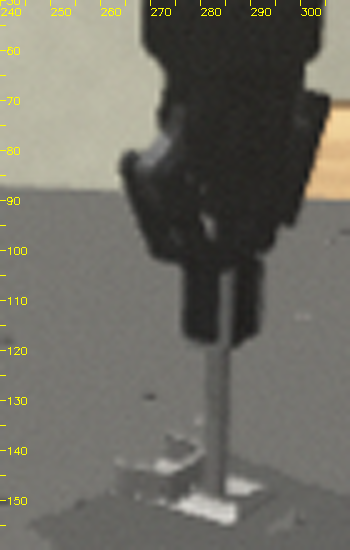

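View pics/g2.png

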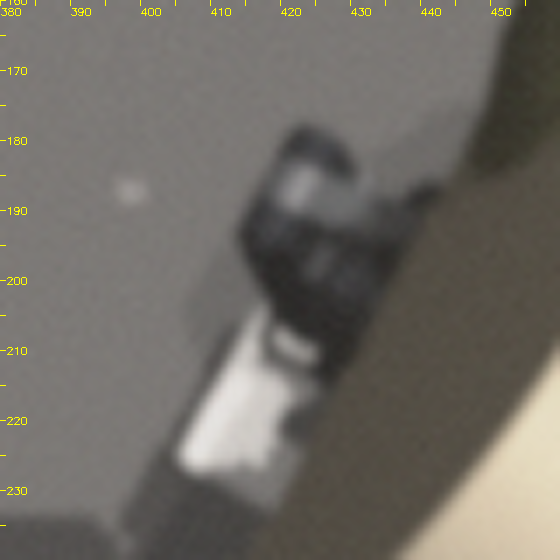

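Run:
```python
from h import *
p,R,s=pose()
T=np.array([562.4,-19.9]);c,sn=np.cos(.106),np.sin(.106)
g=T-56*np.array([c,sn]);print(g)
print(delta(p,R,[*g,140],Rt(.106)))
```

```text
[506.714 -25.825]
(array([-13.589, -16.114,  -1.839]), array([-0.004,  0.009, -7.184]))
```

carry_out:
  steps: [0, 0, -1, 0, 0, 0, -1, 0, 0, -0.8, 0, 0, 0, -1, -1.36, -1.61, 0, 0, 0, 0, -1, -1.36, -1.61, 0, 0, 0, 0, -1, -1.36, -1.61, 0, 0, 0, 0, -1, -1.36, -1.61, 0, 0, 0, 0, -1, -1.36, -1.61, 0, 0, 0, 0, -1, -1.36, -1.61, 0, 0, 0, 0, -1, -1.36, -1.61, 0, 0, 0, 0, -1, -1.36, -1.61, 0, 0, 0, 0, -1, -1.36, -1.61, 0, 0, 0, 0, -1, -1.35, -1.61, 0, 0, 0, 0, -1, 0, 0, 0, 0, 0, -1.2, -1, 0, 0, 0, 0, 0, -1.2, -1, 0, 0, 0, 0, 0, -1.2, -1, 0, 0, 0, 0, 0, -1.2, -1, 0, 0, 0, 0, 0, -1.2, -1, 0, 0, 0, 0, 0, -1.18, -1, 0, 0, 0, 0, 0, 0, -1, 0, 0, 0, 0, 0, 0, -1]

```text
time_s: 6.23
eef_pos: [507.0, -26.1, 140.4]
ee_rot: [0.0, 0.999, 0.051, 0.0]
force: [-0.1, -0.3, -0.9]
grip_width: 0.206
```

Run:
```python
from h import *
p,R,s=pose();print(s["force"],s["wrist_torque"],s["joints"])
print(p,delta(p,R,[506.7,-25.8,86],Rt(.106)))
a=cams.capture("side");b=cams.capture("top")
crop(a,200,130,140,105,5,"pics/i1.png");crop(b,240,130,110,150,4,"pics/i2.png")
```

```text
[-0.106 -0.272 -0.861] [-0.    -0.001 -0.003] [-0.283  0.367  1.675 -0.     1.099  1.186]
[507.045 -26.15  140.434] (array([-0.034, -0.04 ,  5.443]), array([ 0.003, -0.008, -0.039]))
```

View pics/i1.png

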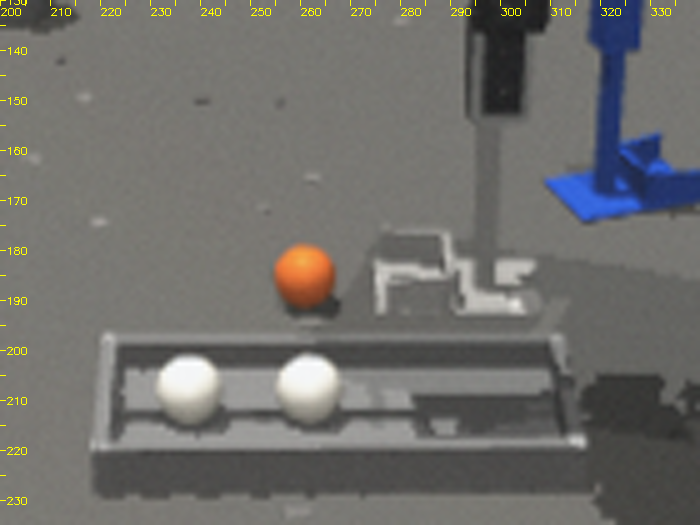

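View pics/i2.png

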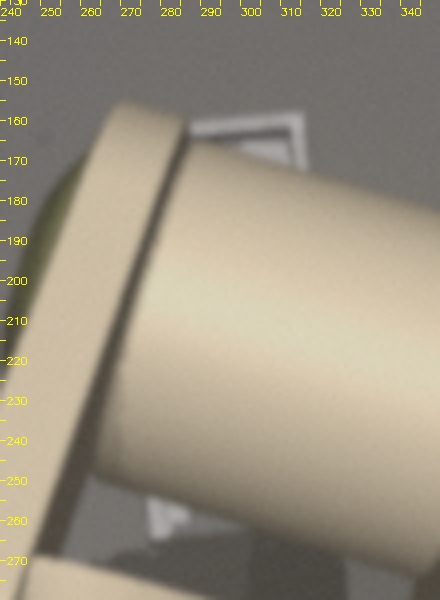

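Run:
```python
from h import *
p,R,s=pose();y=.106
def W(o,y,l):c,sn=np.cos(y),np.sin(y);return [o[0]+c*l[0]-sn*l[1],o[1]+sn*l[0]+c*l[1],o[2]+l[2]]
o=[p[0],p[1],p[2]-77.2]
for l in[(41,21,2),(41,20,16+2),(-21,21,2),(-21,-21,2),(41,-21,2),(15.5,18,18),(0,0,2)]:print(l,proj("side",W(o,y,l)))
t=[562.4,-19.9,0]
for l in[(87,0,8),(-87,0,8),(-93,43,20),(93,43,20),(93,-43,20),(-93,-43,20),(58,0,20),(11,0,20)]:print("tray",l,proj("side",W(t,y,l)))
print(proj("side",W([506.7,-25.8,8],y,(41,0,2))))
```

```text
(41, 21, 2) [[274.659 192.654]]
(41, 20, 18) [[274.79  184.898]]
(-21, 21, 2) [[307.609 192.515]]
(-21, -21, 2) [[305.616 181.944]]
(41, -21, 2) [[273.792 182.048]]
(15.5, 18, 18) [[288.393 184.338]]
(0, 0, 2) [[295.649 187.178]]
tray (87, 0, 8) [[221.586 213.158]]
tray (-87, 0, 8) [[310.42  212.628]]
tray (-93, 43, 20) [[316.113 219.073]]
tray (93, 43, 20) [[217.156 219.72 ]]
tray (93, -43, 20) [[219.344 196.882]]
tray (-93, -43, 20) [[311.615 196.461]]
tray (58, 0, 20) [[236.38  207.799]]
tray (11, 0, 20) [[260.585 207.666]]
[[273.851 211.982]]
```

carry_out:
  steps: [-0.03, -0.04, 1, 0, 0, 0, -1, 0, 0, 1, 0, 0, 0, -1, 0, 0, 1, 0, 0, 0, -1, 0, 0, 1, 0, 0, 0, -1, 0, 0, 0.6, 0, 0, 0, -1, 0, 0, 0.3, 0, 0, 0, -1, 0, 0, 0.1, 0, 0, 0, -1, 0, 0, 0.1, 0, 0, 0, -1, 0, 0, 0, 0, 0, 0, -1, 0, 0, 0, 0, 0, 0, -1]

```text
time_s: 7.17
eef_pos: [506.7, -25.8, 89.2]
ee_rot: [0.0, 0.999, 0.053, 0.0]
force: [-0.7, 0.9, -1.3]
grip_width: 0.197
```

carry_out:
  steps: [0, 0, 0.1, 0, 0, 0, -1, 0, 0, 0.1, 0, 0, 0, -1, 0, 0, 0, 0, 0, 0, -1]

```text
time_s: 7.42
eef_pos: [506.5, -25.7, 86.8]
ee_rot: [-0.0, 0.999, 0.053, -0.0]
force: [-0.2, -0.9, -1.2]
grip_width: 0.2
```

carry_out:
  steps: [0, 0, 0.1, 0, 0, 0, -1, 0, 0, 0, 0, 0, 0, -1]

```text
time_s: 7.58
eef_pos: [506.5, -25.7, 85.8]
ee_rot: [-0.0, 0.999, 0.053, -0.0]
force: [-0.5, 0.3, -1.6]
grip_width: 0.197
```

Run:
```python
from h import *
p,R,s=pose();print(p,R.as_matrix(),s["force"],s["wrist_torque"])
a=cams.capture("side")
crop(a,200,130,140,105,5,"pics/j1.png")
```

```text
[506.459 -25.735  85.775] [[ 0.994  0.105 -0.   ]
 [ 0.105 -0.994  0.   ]
 [-0.    -0.    -1.   ]] [-0.452  0.319 -1.582] [-0.012  0.005 -0.084]
```

View pics/j1.png

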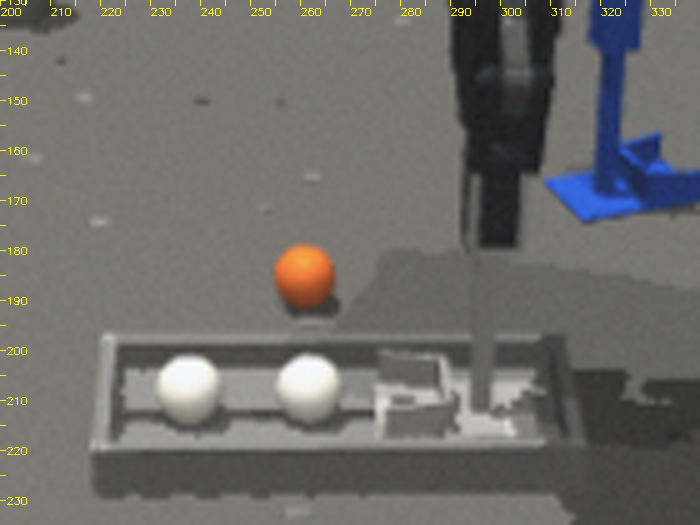

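Scoop is centred in the tray, lip at (274,210), behind ball_2 (260,207). No floor contact yet; I go on down in small steps.

carry_out:
  steps: [0, 0, 0.05, 0, 0, 0, -1, 0, 0, 0.05, 0, 0, 0, -1, 0, 0, 0, 0, 0, 0, -1]

```text
time_s: 7.88
eef_pos: [506.6, -25.7, 85.2]
ee_rot: [0.0, 0.999, 0.053, 0.0]
force: [-2.1, 0.2, 3.8]
grip_width: 0.199
```

carry_out:
  steps: [0, 0, 0.05, 0, 0, 0, -1, 0, 0, 0, 0, 0, 0, -1]

```text
time_s: 8.05
eef_pos: [506.6, -25.7, 85.2]
ee_rot: [0.0, 0.999, 0.053, 0.0]
force: [-4.1, 0.6, 8.9]
grip_width: 0.201
```

carry_out:
  steps: [0.2, 0, -0.03, 0, 0, 0, -1, 0.3, 0, 0, 0, 0, 0, -1, 0.4, 0, 0, 0, 0, 0, -1, 0.4, 0, 0, 0, 0, 0, -1, 0.4, 0, 0, 0, 0, 0, -1, 0.4, 0, 0, 0, 0, 0, -1, 0.4, 0, 0, 0, 0, 0, -1, 0.4, 0, 0, 0, 0, 0, -1, 0.4, 0, 0, 0, 0, 0, -1, 0.4, 0, 0, 0, 0, 0, -1, 0.3, 0, 0, 0, 0, 0, -1, 0.3, 0, 0, 0, 0, 0, -1, 0.3, 0, 0, 0, 0, 0, -1, 0.3, 0, 0, 0, 0, 0, -1, 0.3, 0, 0, 0, 0, 0, -1, 0, 0, 0, 0, 0, 0, -1]

```text
time_s: 9.38
eef_pos: [558.9, -20.2, 85.2]
ee_rot: [0.0, 0.999, 0.053, 0.0]
force: [-2.4, -0.1, 6.9]
grip_width: 0.203
```

Run:
```python
from h import *
p,R,s=pose();print(p,s["force"],s["wrist_torque"])
d=p[:2]-[562.4,-19.9];print(d@[np.cos(.106),np.sin(.106)])
a=cams.capture("side")
crop(a,200,130,140,105,5,"pics/k1.png")
```

```text
[558.872 -20.248  85.179] [-2.411 -0.1    6.88 ] [ 0.07   0.304 -0.072]
-3.5449463349338273
```

View pics/k1.png

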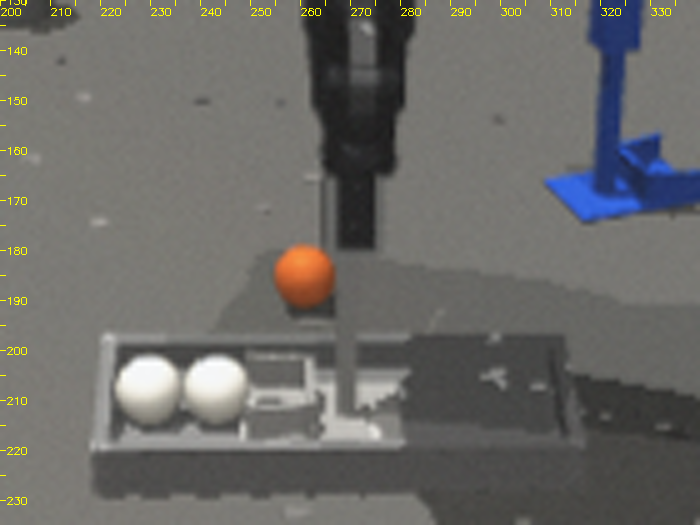

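Both balls are against the end wall (229,207) and (243,207), and the lip is at ball_2. I push on slowly.

carry_out:
  steps: [0.2, 0, 0, 0, 0, 0, -1, 0.2, 0, 0, 0, 0, 0, -1, 0.2, 0, 0, 0, 0, 0, -1, 0.2, 0, 0, 0, 0, 0, -1, 0.2, 0, 0, 0, 0, 0, -1, 0.2, 0, 0, 0, 0, 0, -1, 0.2, 0, 0, 0, 0, 0, -1, 0.2, 0, 0, 0, 0, 0, -1, 0, 0, 0, 0, 0, 0, -1]

```text
time_s: 10.18
eef_pos: [574.6, -18.5, 85.2]
ee_rot: [0.0, 0.999, 0.053, 0.0]
force: [-2.9, 0.2, 6.8]
grip_width: 0.203
```

Run:
```python
from h import *
p,R,s=pose();print(p,s["force"],s["wrist_torque"])
d=p[:2]-[562.4,-19.9];print(d@[np.cos(.106),np.sin(.106)])
a=cams.capture("side")
crop(a,200,150,140,85,5,"pics/k2.png")
```

```text
[574.572 -18.53   85.214] [-2.86   0.167  6.831] [-0.006  0.489 -0.048]
12.248840076598698
```

View pics/k2.png

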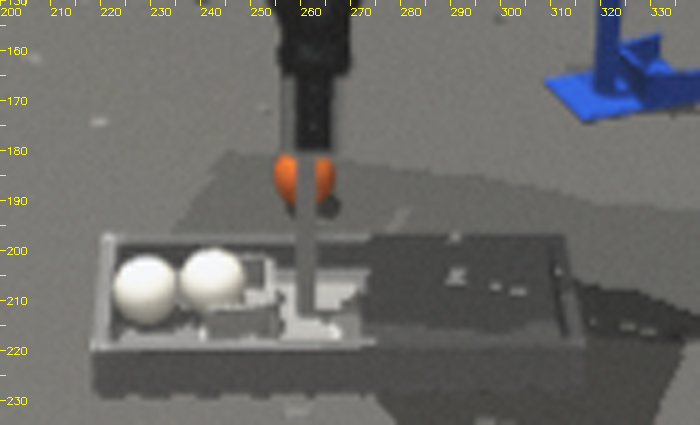

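carry_out:
  steps: [0.15, 0, 0, 0, 0, 0, -1, 0.15, 0, 0, 0, 0, 0, -1, 0.1, 0, 0, 0, 0, 0, -1, 0, 0, 0, 0, 0, 0, -1]

```text
time_s: 10.57
eef_pos: [578.5, -18.1, 85.2]
ee_rot: [0.0, 0.999, 0.053, 0.0]
force: [-3.3, 0.9, 7.3]
grip_width: 0.2
```

Run:
```python
from h import *
p,R,s=pose();print(p,s["force"],s["wrist_torque"])
d=p[:2]-[562.4,-19.9];print(d@[np.cos(.106),np.sin(.106)])
a=cams.capture("side")
crop(a,205,185,70,45,9,"pics/k3.png")
```

```text
[578.463 -18.125  85.199] [-3.346  0.901  7.273] [ 0.035  0.558 -0.008]
16.1607164943779
```

View pics/k3.png

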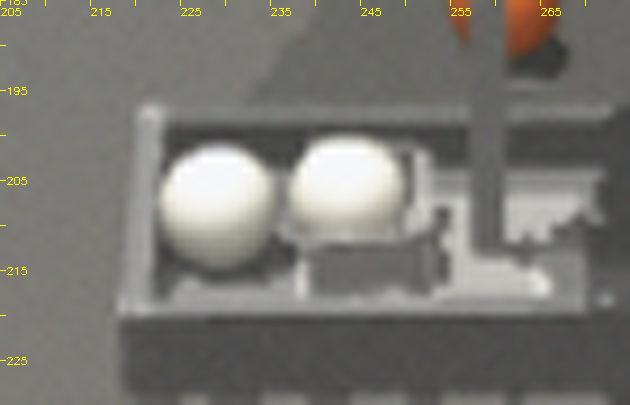

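Run:
```python
from h import *
p,R,s=pose();y=.106
for x,z in((30,14),(28.5,15),(33,15)):
    print(x,proj("side",[p[0]+x*np.cos(y),p[1]+x*np.sin(y),8+z]))
```

```text
30 [[242.492 206.905]]
28.5 [[243.26  206.458]]
33 [[240.937 206.471]]
```

Ball_2 centre at (242.0,206.5) matches the hole position (242.5,206.9): it has settled. I lift slowly.

carry_out:
  steps: [0, 0, -0.1, 0, 0, 0, -1, 0, 0, -0.2, 0, 0, 0, -1, 0, 0, -0.3, 0, 0, 0, -1, 0, 0, -0.4, 0, 0, 0, -1, 0, 0, -0.5, 0, 0, 0, -1, 0, 0, -0.5, 0, 0, 0, -1, 0, 0, -0.5, 0, 0, 0, -1, 0, 0, -0.5, 0, 0, 0, -1, 0, 0, -0.4, 0, 0, 0, -1, 0, 0, -0.3, 0, 0, 0, -1, 0, 0, -0.2, 0, 0, 0, -1, 0, 0, 0, 0, 0, 0, -1, 0, 0, 0, 0, 0, 0, -1, 0, 0, 0, 0, 0, 0, -1]

```text
time_s: 11.78
eef_pos: [578.0, -18.1, 123.4]
ee_rot: [-0.0, 0.999, 0.053, -0.0]
force: [-0.2, 0.4, -0.5]
grip_width: 0.197
```

Run:
```python
from h import *
p,R,s=pose();print(p,s["force"],s["wrist_torque"],s["joints"])
a=cams.capture("side")
crop(a,200,150,100,85,7,"pics/l1.png")
y=.106;print(proj("side",[p[0]+30*np.cos(y),p[1]+30*np.sin(y),p[2]-77.2+14]))
```

```text
[577.971 -18.091 123.431] [-0.198  0.409 -0.525] [0.005 0.024 0.011] [-0.234  0.529  1.472  0.     1.141  1.231]
[[242.491 189.7  ]]
```

View pics/l1.png

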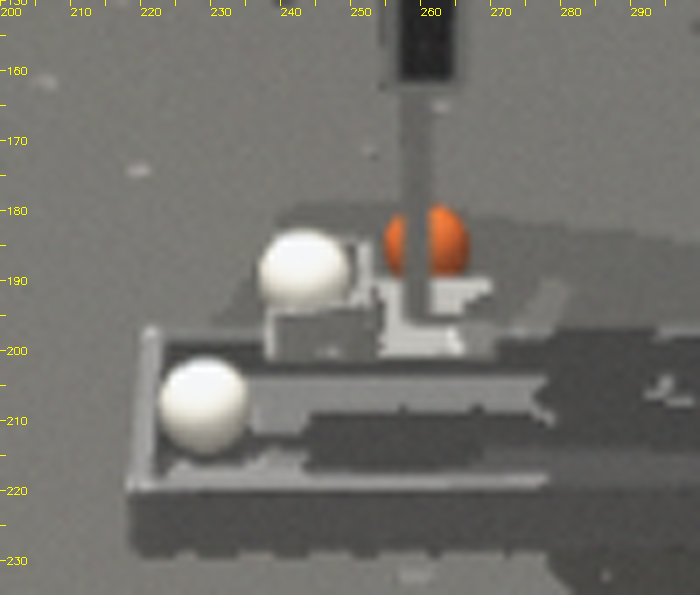

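Ball_2 sits in the pocket at (242,189), as predicted, and ball_1 stays in the tray at (229,207). Now to the cup.

Run:
```python
from h import *
p,R,s=pose();y=1.75;u=np.array([np.cos(y),np.sin(y)])
lip=np.array([530.7,205.4])-20*u;g=lip-41*u;print(lip,g)
print(delta(p,R,[*g,175],Rt(y)))
# lift, then translate in current frame, then turn
```

```text
[534.265 185.72 ] [541.573 145.377]
(array([ -1.898, -16.642,  -5.153]), array([ -0.006,   0.003, -18.842]))
```

carry_out:
  steps: [0, 0, -0.3, 0, 0, 0, -1, 0, 0, -0.6, 0, 0, 0, -1, 0, 0, -0.8, 0, 0, 0, -1, 0, 0, -0.8, 0, 0, 0, -1, 0, 0, -0.8, 0, 0, 0, -1, 0, 0, -0.8, 0, 0, 0, -1, 0, 0, -0.6, 0, 0, 0, -1, 0, 0, -0.3, 0, 0, 0, -1, 0, 0, -0.15, 0, 0, 0, -1, 0, 0, 0, 0, 0, 0, -1]

```text
time_s: 12.67
eef_pos: [578.1, -18.1, 175.4]
ee_rot: [0.0, 0.999, 0.053, 0.0]
force: [0.9, 0.4, -1.8]
grip_width: 0.2
```

carry_out:
  steps: [0, -0.4, 0, 0, 0, 0, -1, 0, -0.8, 0, 0, 0, 0, -1, 0, -1.2, 0, 0, 0, 0, -1, -0.24, -1.5, 0, 0, 0, 0, -1, -0.24, -1.5, 0, 0, 0, 0, -1, -0.24, -1.5, 0, 0, 0, 0, -1, -0.24, -1.5, 0, 0, 0, 0, -1, -0.24, -1.5, 0, 0, 0, 0, -1, -0.24, -1.5, 0, 0, 0, 0, -1, -0.24, -1.5, 0, 0, 0, 0, -1, -0.22, -1.5, 0, 0, 0, 0, -1, 0, -1.1, 0, 0, 0, 0, -1, 0, -0.7, 0, 0, 0, 0, -1, 0, -0.44, 0, 0, 0, 0, -1, 0, 0, 0, 0, 0, 0, -1]

```text
time_s: 13.92
eef_pos: [541.5, 146.2, 175.2]
ee_rot: [-0.0, 0.999, 0.053, 0.0]
force: [0.0, -0.4, -1.0]
grip_width: 0.198
```

carry_out:
  steps: [0, 0, 0, 0, 0, -0.4, -1, 0, 0, 0, 0, 0, -0.8, -1, 0, 0, 0, 0, 0, -1.1, -1, 0, 0, 0, 0, 0, -1.2, -1, 0, 0, 0, 0, 0, -1.2, -1, 0, 0, 0, 0, 0, -1.2, -1, 0, 0, 0, 0, 0, -1.2, -1, 0, 0, 0, 0, 0, -1.2, -1, 0, 0, 0, 0, 0, -1.2, -1, 0, 0, 0, 0, 0, -1.2, -1, 0, 0, 0, 0, 0, -1.2, -1, 0, 0, 0, 0, 0, -1.2, -1, 0, 0, 0, 0, 0, -1.2, -1, 0, 0, 0, 0, 0, -1.2, -1, 0, 0, 0, 0, 0, -1.2, -1, 0, 0, 0, 0, 0, -1.1, -1, 0, 0, 0, 0, 0, -0.7, -1, 0, 0, 0, 0, 0, -0.3, -1, 0, 0, 0, 0, 0, 0, -1]

```text
time_s: 15.5
eef_pos: [541.8, 144.7, 175.1]
ee_rot: [0.0, 0.642, 0.766, -0.0]
force: [0.9, -0.0, -1.9]
grip_width: 0.199
```

Run:
```python
from h import *
p,R,s=pose();print(s["force"],s["joints"],s["time_s"])
y=1.75;u=np.array([np.cos(y),np.sin(y)]);print(p,delta(p,R,[541.6,145.4,157],Rt(y)))
for n in("side","top"):
    im=cams.capture(n); cv2.imwrite(f"pics/{n}5.png",im[:,:,::-1])
    print(proj(n,[*(p[:2]+30*u),p[2]-77.2+14]),proj(n,[*(p[:2]+41*u),p[2]-77.2]))
    crop(im,*((220,190,110,125) if n=="side" else (110,150,130,120)),5,f"pics/m_{n}.png")
```

```text
[ 0.902 -0.037 -1.931] [ 0.052  0.439  1.469 -0.     1.234 -0.123] 15.5
[541.841 144.741 175.147] (array([ 0.069, -0.012,  1.815]), array([-0.001,  0.002, -0.042]))
[[273.555 221.619]] [[274.195 233.055]]
[[176.28 218.11]] [[171.587 220.183]]
```

View pics/m_side.png

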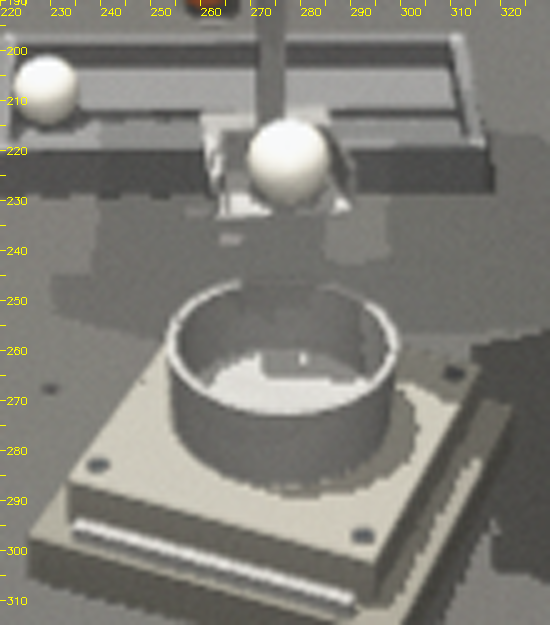

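View pics/m_top.png

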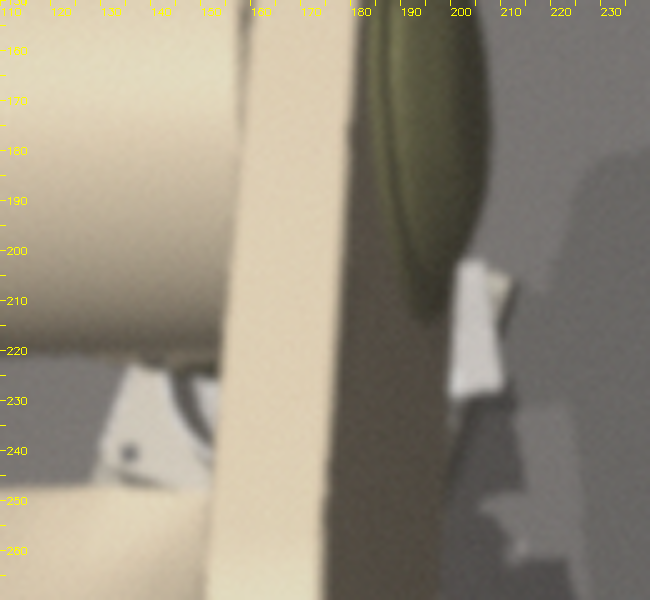

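carry_out:
  steps: [0, 0, 0.3, 0, 0, 0, -1, 0.07, 0, 0.5, 0, 0, 0, -1, 0, 0, 0.5, 0, 0, 0, -1, 0, 0, 0.3, 0, 0, 0, -1, 0, 0, 0.2, 0, 0, 0, -1, 0, 0, 0, 0, 0, 0, -1, 0.275, 0, -0.14, 0, -0.4, 0, -1, 0.275, 0, -0.14, 0, -0.4, 0, -1, 0.275, 0, -0.14, 0, -0.4, 0, -1, 0.275, 0, -0.14, 0, -0.4, 0, -1, 0.275, 0, -0.14, 0, -0.4, 0, -1, 0.275, 0, -0.14, 0, -0.4, 0, -1, 0.275, 0, -0.14, 0, -0.4, 0, -1, 0.275, 0, -0.14, 0, -0.4, 0, -1, 0, 0, 0, 0, 0, 0, -1]

```text
time_s: 16.85
eef_pos: [537.2, 170.0, 165.5]
ee_rot: [0.107, 0.636, 0.759, -0.09]
force: [-0.5, 0.7, -0.8]
grip_width: 0.201
```

```bash
cat >> h.py <<'E'
def lip():
    p,R,s=pose();return p+R.apply([41,0,77.2]),R.apply([1,0,0])
E
python3 - <<'E'
from h import *
L,u=lip();p,R,s=pose();print(p,L,np.degrees(np.arcsin(-u[2])),s["joints"],s["force"])
im=cams.capture("side");print(proj("side",L),proj("side",[530.7,205.4,65.1]))
crop(im,220,190,110,125,5,"pics/n1.png")
E
```

```text
[537.237 169.967 165.543] [534.057 187.75   80.018] 16.045514267685785 [ 0.225  0.491  1.442 -0.297  1.236  0.15 ] [-0.486  0.674 -0.827]
[[274.187 243.602]] [[275.427 258.167]]
```

View pics/n1.png

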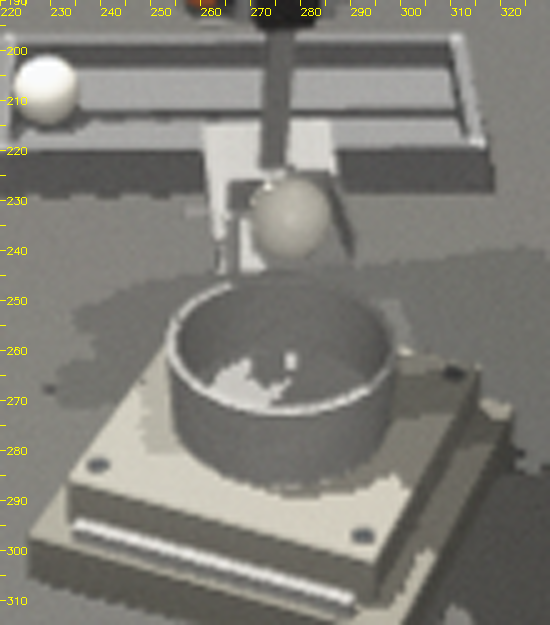

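carry_out:
  steps: [0.02, 0, 0.25, 0, 0, 0, -1, 0.02, 0, 0.25, 0, 0, 0, -1, 0.02, 0, 0.25, 0, 0, 0, -1, 0.41, 0, -0.2, 0, -0.6, 0, -1, 0.41, 0, -0.2, 0, -0.6, 0, -1, 0.41, 0, -0.2, 0, -0.6, 0, -1, 0.41, 0, -0.2, 0, -0.6, 0, -1, 0.41, 0, -0.2, 0, -0.6, 0, -1, 0.41, 0, -0.2, 0, -0.6, 0, -1, 0.41, 0, -0.2, 0, -0.6, 0, -1, 0.41, 0, -0.2, 0, -0.6, 0, -1, 0.41, 0, -0.2, 0, -0.6, 0, -1, 0.41, 0, -0.2, 0, -0.6, 0, -1, 0.41, 0, -0.2, 0, -0.6, 0, -1, 0, 0, 0, 0, 0, 0, -1, 0, 0, 0, 0, 0, 0, -1, 0, 0, 0, 0, 0, 0, -1]

```text
time_s: 18.32
eef_pos: [529.5, 215.4, 154.2]
ee_rot: [0.317, 0.585, 0.697, -0.266]
force: [-0.1, -0.4, -0.9]
grip_width: 0.197
```

Run:
```python
from h import *
L,u=lip();p,R,s=pose();print(p,L,np.degrees(np.arcsin(-u[2])),s["joints"],s["force"])
im=cams.capture("side");print(proj("side",L))
crop(im,220,190,110,125,5,"pics/n2.png")
```

```text
[529.453 215.433 154.168] [534.921 184.693  72.522] 48.89994066169425 [ 0.502  0.72   1.305 -0.797  1.5    0.549] [-0.117 -0.409 -0.854]
[[273.686 246.401]]
```

View pics/n2.png

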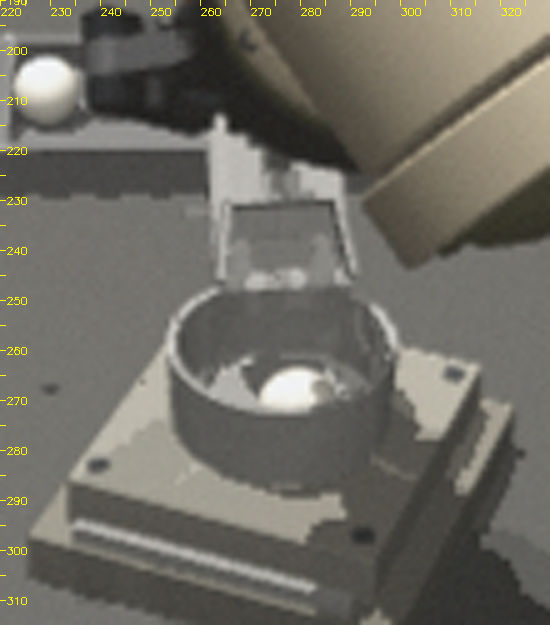

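carry_out:
  steps: [-0.38, 0, -0.33, 0, 0, 0, -1, -0.75, 0, -0.66, 0, 0, 0, -1, -0.75, 0, -0.66, 0, 0, 0, -1, -0.75, 0, -0.66, 0, 0, 0, -1, -0.75, 0, -0.66, 0, 0, 0, -1, 0, 0, 0, 0, 0.8, 0, -1, 0, 0, 0, 0, 0.8, 0, -1, 0, 0, 0, 0, 0.8, 0, -1, 0, 0, 0, 0, 0.8, 0, -1, 0, 0, 0, 0, 0.8, 0, -1, 0, 0, 0, 0, 0.8, 0, -1, 0, 0, 0, 0, 0.8, 0, -1, 0, 0, 0, 0, 0.8, 0, -1, 0, 0, 0, 0, 0.8, 0, -1, 0, 0, 0, 0, 0.8, 0, -1, 0, 0, 0, 0, 0.8, 0, -1, 0, 0, 0, 0, 0.8, 0, -1, 0, 0, 0, 0, 0.18, 0, -1, 0, 0, 0, 0, 0, 0, -1, 0, 0, 0, 0, 0, 0, -1]

```text
time_s: 20.03
eef_pos: [529.1, 216.1, 199.3]
ee_rot: [0.001, 0.642, 0.766, -0.001]
force: [-0.7, 0.1, -1.1]
grip_width: 0.197
```

Run:
```python
from h import *
p,R,s=pose();print(p,R.apply([1,0,0]),s["joints"],s["force"])
print(delta(p,R,[400,60,84],Rt(1.75)))
print(proj("side",[400,60,0]),proj("top",[400,60,0]))
```

```text
[529.087 216.065 199.274] [-0.175  0.985 -0.004] [ 0.184  0.44   1.401 -0.004  1.3    0.01 ] [-0.691  0.11  -1.13 ]
(array([-13.068, -15.441,  11.57 ]), array([ 0.003,  0.041, -0.04 ]))
[[351.345 243.773]] [[250.827 301.232]]
```

carry_out:
  steps: [-1.3, -1.54, 0, 0, 0.04, -0.04, -1, -1.3, -1.54, 0, 0, 0, 0, -1, -1.3, -1.54, 0, 0, 0, 0, -1, -1.3, -1.54, 0, 0, 0, 0, -1, -1.3, -1.54, 0, 0, 0, 0, -1, -1.3, -1.54, 0, 0, 0, 0, -1, -1.3, -1.54, 0, 0, 0, 0, -1, -1.3, -1.54, 0, 0, 0, 0, -1, -1.3, -1.54, 0, 0, 0, 0, -1, -1.3, -1.54, 0, 0, 0, 0, -1, 0, 0, 1.5, 0, 0, 0, -1, 0, 0, 2, 0, 0, 0, -1, 0, 0, 2, 0, 0, 0, -1, 0, 0, 2, 0, 0, 0, -1, 0, 0, 2, 0, 0, 0, -1, 0, 0, 1.2, 0, 0, 0, -1, 0, 0, 0.6, 0, 0, 0, -1, 0, 0, 0, 0, 0, 0, -1, 0, 0, 0, 0, 0, 0, -1]

```text
time_s: 21.62
eef_pos: [400.9, 61.2, 86.2]
ee_rot: [-0.0, 0.641, 0.768, 0.0]
force: [0.7, 1.1, -0.7]
grip_width: 0.199
```

Run:
```python
from h import *
p,R,s=pose();print(p,R.apply([0,0,1]),s["force"])
im=cams.capture("side");cv2.imwrite("pics/side7.png",im[:,:,::-1])
o=p-[0,0,77.2];u=R.apply([1,0,0]);v=np.array([-u[1],u[0],0])
for a,b in((41,21),(41,-21),(-21,21),(-21,-21)):print(proj("side",o+a*u+b*v+[0,0,2]))
```

```text
[400.935  61.233  86.222] [ 0.     0.001 -1.   ] [ 0.667  1.098 -0.702]
[[368.601 251.635]]
[[345.151 252.899]]
[[359.827 232.192]]
[[337.58  233.298]]
```

View pics/side7.png

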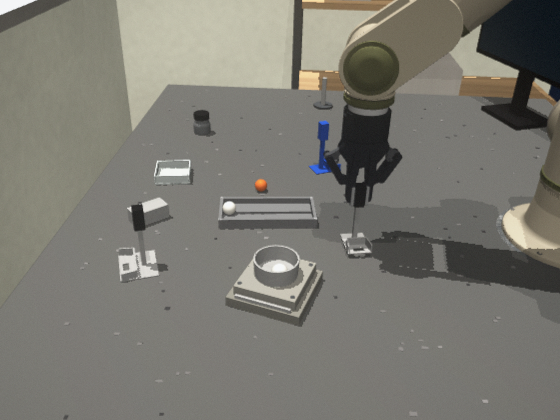

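carry_out:
  steps: [0, 0, 0.4, 0, 0, 0, -1, 0, 0, 0.2, 0, 0, 0, -1, 0, 0, 0.1, 0, 0, 0, -1, 0, 0, 0.1, 0, 0, 0, -1, 0, 0, 0, 0, 0, 0, -1]

```text
time_s: 22.08
eef_pos: [400.6, 61.0, 77.7]
ee_rot: [-0.001, 0.641, 0.767, 0.0]
force: [-0.5, 0.0, -1.0]
grip_width: 0.201
```

carry_out:
  steps: [0, 0, 0.05, 0, 0, 0, -1, 0, 0, 0.05, 0, 0, 0, -1, 0, 0, 0, 0, 0, 0, -1]

```text
time_s: 22.33
eef_pos: [400.8, 61.0, 77.2]
ee_rot: [-0.001, 0.641, 0.767, 0.001]
force: [-2.8, -0.2, 6.9]
grip_width: 0.2
```

carry_out:
  steps: [0, 0, -0.03, 0, 0, 0, -0.5, 0, 0, 0, 0, 0, 0, -0.3, 0, 0, 0, 0, 0, 0, -0.1, 0, 0, 0, 0, 0, 0, 0.2, 0, 0, 0, 0, 0, 0, 0.5, 0, 0, 0, 0, 0, 0, 0.5, 0, 0, 0, 0, 0, 0, 0.5, 0, 0, 0, 0, 0, 0, 0.5]

```text
time_s: 23.0
eef_pos: [400.6, 61.0, 77.0]
ee_rot: [-0.001, 0.641, 0.767, 0.001]
force: [0.0, -0.2, 0.2]
grip_width: 0.748
```

Run:
```python
from h import *
p,R,s=pose();print(p,s["force"],s["grip_width"])
im=cams.capture("side");crop(im,310,140,100,130,4,"pics/o1.png")
```

```text
[400.596  61.035  77.015] [ 0.033 -0.159  0.198] 0.7477277283524526
```

View pics/o1.png

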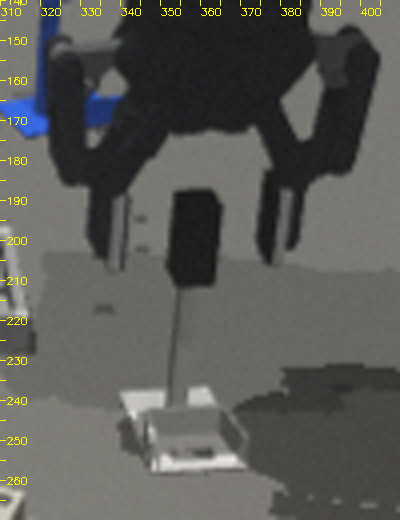

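carry_out:
  steps: [0, 0, -0.5, 0, 0, 0, 0.5, 0, 0, -1, 0, 0, 0, 0.5, 0, 0, -1.5, 0, 0, 0, 0.5, 0, 0, -2, 0, 0, 0, 0.5, 0, 0, -2, 0, 0, 0, 0.5, 0, 0, -2, 0, 0, 0, 0.5, 0, 0, -2, 0, 0, 0, 0.5, 0, 0, -2, 0, 0, 0, 0.5, 0, 0, -1, 0, 0, 0, 0.5, 0, 0, 0, 0, 0, 0, 0.5, 0, 0, 0, 0, 0, 0, 0.5, 0, 0, 0, 0, 0, 0, 0.5, 0, 0, 0, 0, 0, 0, 0.5, 0, 0, 0, 0, 0, 0, 0.5]

```text
time_s: 24.22
eef_pos: [400.4, 60.8, 216.3]
ee_rot: [-0.001, 0.641, 0.767, 0.0]
force: [0.7, 0.0, -0.3]
grip_width: 0.749
```

Run:
```python
from h import *
p,R,s=pose();print(p,s["force"],s["dq"])
im=cams.capture("side");crop(im,205,140,190,170,4,"pics/o2.png")
```

```text
[400.362  60.808 216.335] [ 0.711  0.038 -0.335] [-0.    -0.001 -0.005 -0.001  0.003  0.001]
```

View pics/o2.png

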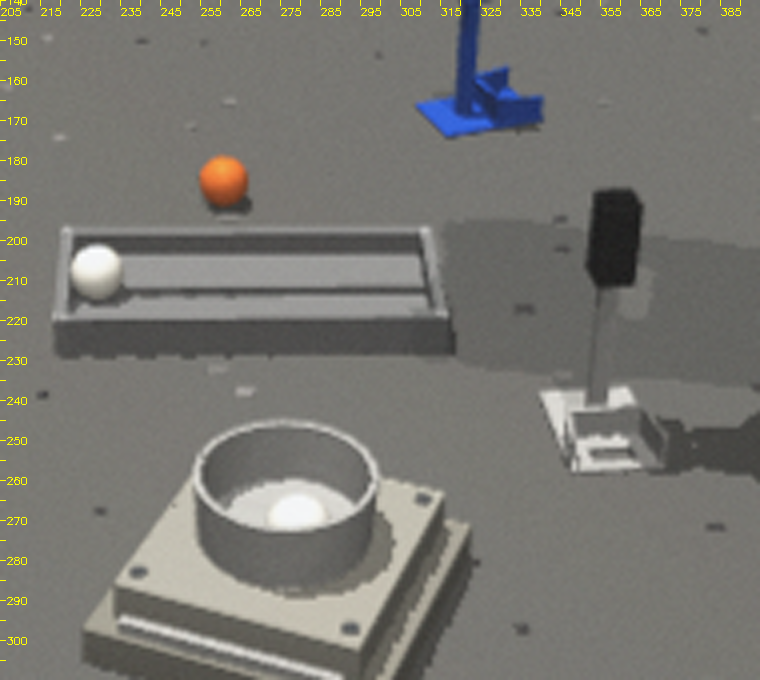

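The scoop stands free at (355,240), ball_2 lies in the cup at (279,268), ball_1 in the tray at (229,207), and the gripper is well clear. I hand in.

Run:
```python
from rig import finish_job
print(finish_job())
```

```text
the job is handed in; nothing more can be done
None
```

I gripped the narrow scoop by its black grip and slid it along the tray floor until ball_2 settled in the pocket. I lifted it with ball_1 left behind, poured ball_2 into the cup at about 49° of tilt, and stood the scoop on free bench at about (400, 61) mm. The job is handed in after about 24 s of the 58 s allowed; no verdict is reported.

- **Last picture:** ball_2 is in the cup at side pixel (279,268) and ball_1 is in the tray at (229,207). The scoop stands upright with nothing touching it, and the gripper is raised about 140 mm clear. I took this from the side camera only, because the arm was hiding much of the top camera's view when I last used it.
- **Forces:** the largest reading at the end of any move was about 10 N, when pressing the scoop onto the tray floor. The arm was at rest at the end, with under 1 N on the wrist.
- **Disagreements:** the two cameras differed by about 1 to 2 mm on the tray and scoop positions. Before the pour, the side camera showed the scoop about 2 mm off the computed position. Neither affected the outcome.

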